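Load a sample tin into the scanning station

TASK

Slide the low, wide lidded tin across the bench, keeping it flat on the bench all the way, through the gap in the station's guard rail and fully home into the wheel pocket that faces the gap. Then turn the pocket wheel one click (a quarter turn) towards the side where the grey scanner post stands, so that the tin rests in its pocket in front of the scanner with the wheel settled in its click position. Leave everything else on the bench where it is.

Things in the scene. Friction and masses are not known exactly. Their poses are not given: they have to be found in the camera images.
- tin: The low, wide, round lidded steel tin, diameter 91 mm, 45 mm high, about 0.15 kg, loose on the bench: too wide to grip across. Origin: centre of its underside.
- station: Fixed scanning station. Origin: vertical axis of its pocket wheel, at bench level; z up. An aluminium guard rail, 30 mm high, radius 147 mm inside, 152 mm outside, rings the wheel, open only in a 104 degree gap centred on the station's own -x direction: the tin slides on the bare bench through it. The scanner stands outside the rail, 190 mm from the axis, on the station's +y or -y side.
- wheel (a joint): Angle (rad) of the white pocket wheel about the station's axis: 0 at the start, positive counter-clockwise from above. Detents click at 0, +1.571, -1.571. Turning it by a post takes up to about 16 N; past half way (45 degrees) it pulls itself, damped, to the next click and seats within about 0.08 rad; let go sooner, it returns.
- pocket (a point): On the wheel: bench-level point where the centre of the tin lies when it is fully home in the pocket that faces the gap at the start; 92 mm from the wheel's axis. Turns with the wheel; its -x points out of the pocket.
- post_a (a point): Centre of the top (98 mm above the bench) of an upright steel post on the wheel, diameter 16 mm, 62 mm tall above the wheel's top, 93 mm from its axis: a handhold for turning. It stands on the station's +y side of the starting gap pocket, 45 degrees from it. Four such posts stand midway between the pockets.
- post_b (a point): Centre of the top of the like post on the other (the station's -y) side of the same pocket.
- scanner: The fixed scanner post: grey upright cylinder with a broad black band low around it and a dark foot, diameter 60 mm (foot 68 mm), 106 mm high. Origin: centre of its underside. It is on one of the two sides of the station; the white jar is on the other.
- jar: Bystander: white plastic jar with steel cap, diameter 60 mm, 110 mm high, loose, on the other side of the station than the scanner. Origin: underside centre. Leave alone.
- canister: Bystander: tall, narrow steel canister, diameter 74 mm, 87 mm high, loose. Origin: underside centre. Leave alone.
- bowl: Bystander: steel bowl, diameter 120 mm, 50 mm high, loose. Origin: underside centre. Leave alone.
- beaker: Bystander: glass beaker, diameter 64 mm, 80 mm high, loose. Origin: underside centre. Leave alone.
- mug: Bystander: white mug, diameter 80 mm, 85 mm high, loose. Origin: underside centre. Leave alone.
- spatula: Bystander: spatula lying flat, 190 mm long, loose. Leave alone.
- notebook: Bystander: closed notebook, 150 x 110 x 14 mm, lying flat, loose. Origin: underside centre. Leave alone.
- cap (a point): Top centre of the dark cap on the wheel's axis, 62 mm above the bench. The wheel is 36 mm high, outer radius 139 mm, with four equal U-shaped pockets 96 mm wide, open outwards and down to the bench; in a click position they face the station's -x, +y, +x and -y. Inwards they end at a round hub of radius 46 mm.
Not all that is in view belongs to the job. What is shaped like the tin but green is not meant. What is shaped like the scanner but purple is not meant.

How it is judged:
By the outcome, as a careful person would: the job done as asked, in the order asked, and still so for the second after the job is handed in, with the robot touching nothing.
It also fails if it takes over 69 s, if anything falls off the work surface, if the arm or the gripper's body presses on something with over 40 N, if the wrist force passes 120 N, or if a joint passes its speed limit or range.

ROBOT

A 7-joint arm with a two-finger parallel gripper is mounted at the origin on the work surface. World frame = base frame: x ahead of the robot, y to its left, z up, the work surface at z = 0. Lengths are in m, angles in rad, forces in N, time in s.
With the tool pointing down it reaches from about 0.425 to 0.825 m from the base axis. Payload 3.6 kg.
Tool frame: the origin (TCP) lies where the fingers leave the gripper's body, on its centre line; the fingertips stand 73 mm ahead of it and the grasp point (between the pads) lies 54 mm ahead of it; z points along the fingers, y is the line along which they close (so a half turn about z gives the same grasp; the last joint's range is limited). The gripper opens to 85 mm and grips with 20 to 120 N. Pads are 22 mm wide; open, the fingers measure 114 mm over their backs; the gripper's body (76 mm by 85 mm) begins 54 mm behind the grasp point. The pads swing forward as they close: fully open they stand 13 mm farther back than shut.
Start: joints at [-1.266, 0.615, -0.013, 1.423, 0.008, 1.103, -0.04], TCP at [0.211, 0.615, 0.304] pointing down, gripper open.
Joint ranges: [-3.12, 3.12], [-0.3, 2.06], [-1.34, 1.32], [0.26, 2.42], [-1.36, 4.5], [0.01, 1.98], [-2.84, 2.84]. Speed limits (rad/s): [2.79, 2.79, 3.14, 3.14, 3.14, 3.14, 3.14].

INTERFACE

Orientations are given as a unit quaternion [x, y, z, w].
In Python, from station import arm, snapshot, camera_info, ticket gives the robot as it stands. Calls block until the motion is done:
- arm.movep(position, orientation): joint-space move of the TCP to a pose.
- arm.line_to(position, velocity=0.15, ori=None): straight line of the TCP; ori=None keeps the orientation; velocity is the mean speed in m/s.
- arm.move_j(angles): joint-space move.
- arm.move_gripper(opening, effort=None): opening from 0.0 (shut) to 1.0 (fully open); effort is the grip in N (None keeps the last); returns when the fingers have stopped.
- arm.pause(seconds).
- arm.ik(position, orientation): joint angles nearest the present ones, or None.
- snapshot(name): name is "scene" or "top"; returns the picture (420x560x3 uint8, blue, green, red); there is no depth.
- camera_info(name): a dict with "fx", "fy", "cx", "cy" (pixels), "R" (3x3) and "t" (3): a world point X has camera coordinates R X + t. Camera axes: x right, y down, z forward; pixel columns grow to the right and rows downward; lengths in m; the calibration is good to about 2 mm. A picture is of the moment at which its call begins. camera_info takes no time and is no camera call.
A pose or a line that the arm cannot do raises arm.MotionError and nothing moves.
- ticket.finish_job(): hands the job in; it is judged then, once.
Readings, each from a call of its own:
- arm.read_time(): time.
- arm.read_joint_positions(): joint angles.
- arm.read_dq(): joint speeds.
- arm.read_effort(): joint torques, N m.
- arm.read_tool_pos(): TCP position.
- arm.read_eef_rot(): TCP orientation.
- arm.read_ft_force(): force on the tool from outside, world axes, zero at the start.
- arm.read_wrist_torque(): the same for the moment, N m.
- arm.read_opening(): opening from 0.0 (shut) to 1.0 (fully open).
- arm.read_finger_force(): force on a finger pad.
Only numpy, scipy, OpenCV 4.12 (cv2) and the standard library are available. Lean on these libraries where they do the work, as an engineer would, in place of code of your own. Each camera call takes 0.05 s, during which the arm holds its last target. There are 200 camera calls.

## Working session

There is one attempt and no reset: what is moved stays moved. The work goes in short steps, each a Python script; the robot and the scene stay as the last script left them, time stands still between calls to the robot, and variables do not carry over. Pictures are saved under pics/ and viewed, at most 13 in all, crops included, and the job is handed in when it is done.

```bash
mkdir -p pics; ls
python3 - <<'E'
from station import arm, snapshot, camera_info
import cv2
for n in("scene","top"):
    cv2.imwrite(f"pics/{n}0.png",snapshot(n)); print(n,camera_info(n))
print(arm.read_time(),arm.read_eef_rot())
E
```

```text
pics
scene {'fx': 412.28266513885245, 'fy': 412.28266513885245, 'cx': 280.58722763592044, 'cy': 206.64912039579124, 'R': array([[-0.72344492,  0.69037736, -0.00255789],
       [ 0.53339249,  0.55658086, -0.63695384],
       [-0.43831484, -0.46216538, -0.7708977 ]]), 't': array([ 0.39109076, -0.24689829,  1.61897718])}
top {'fx': 463.31568472699456, 'fy': 463.31568472699456, 'cx': 290.0190243268237, 'cy': 208.45931679355874, 'R': array([[ 0.00217535, -0.99994208, -0.01054026],
       [-0.99667536, -0.00130953, -0.0814648 ],
       [ 0.08144628,  0.01068243, -0.99662048]]), 't': array([0.02822161, 0.55898954, 1.38870622])}
0.1 [ 1.64586502e-01  9.86361949e-01 -1.16432153e-03 -1.80215549e-04]
```

View pics/scene0.png

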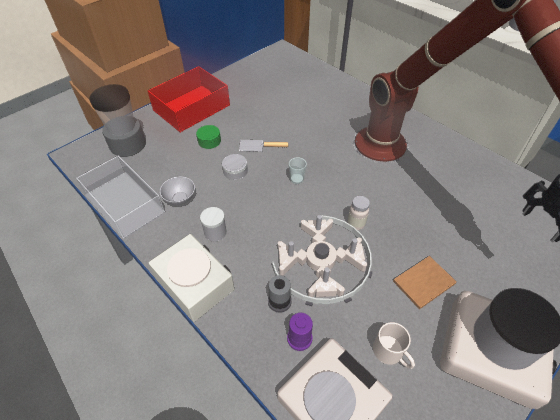

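View pics/top0.png

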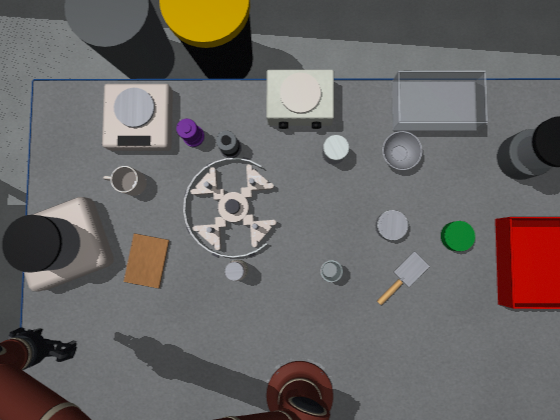

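The wheel is at top (232,207) with its gap facing right. Candidates, by top-view pixel:
- **Tin:** silver disc (392,225) is low and wide, so it fits. The disc at (458,236) is green and not meant. (336,148) is the tall canister, and (402,151) is the bowl.
- **Scanner:** the grey post (229,146) fits. The one at (190,132) is purple and not meant.
- **Jar:** (234,271).

I'll confirm these in enlarged crops.

Run:
```python
import cv2,numpy as np
def crop(n,x,y,w,h,k):
    im=cv2.imread(f"pics/{n}0.png")[y:y+h,x:x+w]; im=cv2.resize(im,None,fx=k,fy=k,interpolation=cv2.INTER_CUBIC)
    for c in range(-(-x//20)*20,x+w,20): cv2.putText(im,str(c),((c-x)*k,8),0,.3,(0,255,255)); cv2.line(im,((c-x)*k,10),((c-x)*k,16),(0,255,255))
    for r in range(-(-y//20)*20,y+h,20): cv2.putText(im,str(r),(0,(r-y)*k+4),0,.3,(0,255,255)); cv2.line(im,(20,(r-y)*k),(26,(r-y)*k),(0,255,255))
    return im
a=crop("top",170,115,260,175,3); cv2.imwrite("pics/c1.png",a)
b=crop("scene",200,140,190,145,4); b=crop("scene",200,140,190,150,4); cv2.imwrite("pics/c2.png",b)
```

```text
(no output)
```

View pics/c1.png

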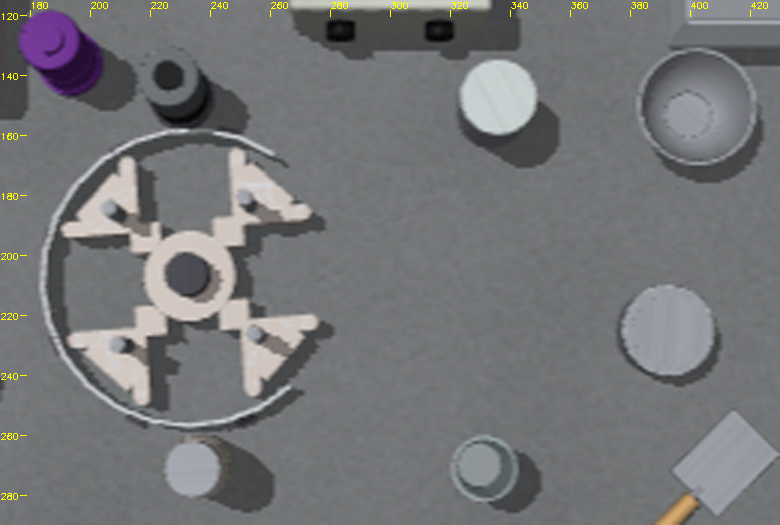

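View pics/c2.png

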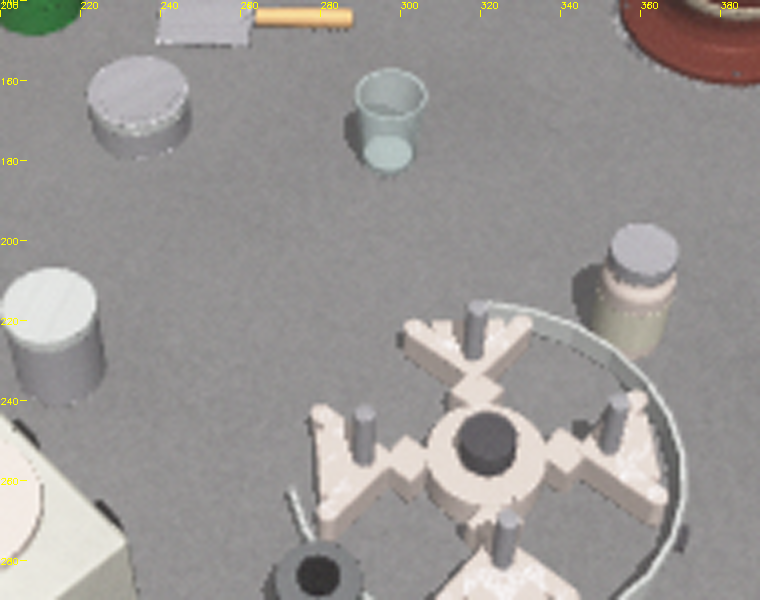

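The tin at top (392.7,225) / scene (234.7,162.5) is low, steel and wide, so it's confirmed. The grey scanner with its black band is at top (227,141), on the wheel's far (+x) side, and the jar is on the near side. Next I'll triangulate the tops.

```bash
cat > meas.py <<'E'
import cv2,numpy as np
from station import camera_info
C={n:camera_info(n) for n in("scene","top")}
def P(n):
    c=C[n];return np.array([[c["fx"],0,c["cx"]],[0,c["fy"],c["cy"]],[0,0,1]])@np.c_[c["R"],c["t"]]
def tri(s,t):
    X=cv2.triangulatePoints(P("scene"),P("top"),np.array(s,float).reshape(2,1),np.array(t,float).reshape(2,1))[:,0];return X[:3]/X[3]
def plane(n,uv,z):
    c=C[n];R=np.array(c["R"]);o=-R.T@c["t"];d=R.T@[(uv[0]-c["cx"])/c["fx"],(uv[1]-c["cy"])/c["fy"],1];return o+d*(z-o[2])/d[2]
E
python3 - <<'E'
from meas import *
np.set_printoptions(precision=4,suppress=True)
D=dict(tin=((234.75,162.5),(392.7,225),.045),cap=((321.75,249.6),(232.3,206),.062),
pa=((319.75,216.75),(254.2,225.7),.098),pb=((291.25,242.75),(251.7,180.8),.098),pc=((355,240),(209,229.7),.098),pd=((327,269.25),(206,184),.098))
for k,(s,t,z) in D.items(): print(k,tri(s,t),plane("top",t,z),plane("scene",s,z))
from scipy.optimize import least_squares
# subpixel tin fit in the top view: threshold bright disc
im=cv2.imread("pics/top0.png"); g=cv2.cvtColor(im,cv2.COLOR_BGR2GRAY)
m=(g[200:250,365:420]>135).astype('uint8'); n,l,s,c=cv2.connectedComponentsWithStats(m); i=1+s[1:,4].argmax(); print("tin px",c[i]+[365,200],s[i]); print(plane("top",c[i]+[365,200],.045))
print("scanner",plane("top",(227,141),.106),"jar",plane("top",(234.3,271.3),.11))
# white wheel+rail mask -> annular fit of the rail
E
```

```text
tin [ 0.5072 -0.2765  0.0461] [ 0.508  -0.2775  0.045 ] [ 0.5058 -0.2763  0.045 ]
cap [0.5629 0.2011 0.0575] [0.5628 0.2001 0.062 ] [0.5648 0.2034 0.062 ]
pa [0.5022 0.1319 0.0998] [0.5029 0.1314 0.098 ] [0.5003 0.1319 0.098 ]
pb [0.6324 0.1402 0.0996] [0.6332 0.1397 0.098 ] [0.631  0.1401 0.098 ]
pc [0.4906 0.262  0.0989] [0.4911 0.2615 0.098 ] [0.4893 0.2624 0.098 ]
pd [0.6232 0.2724 0.0998] [0.6237 0.2724 0.098 ] [0.6218 0.2722 0.098 ]
tin px [392.3599 224.5391] [ 12  10  31  30 703]
[ 0.5094 -0.2765  0.045 ]
scanner [0.7486 0.2119 0.106 ] jar [0.3732 0.1856 0.11  ]
```

```bash
cat > h.py <<'E'
import numpy as np
from scipy.spatial.transform import Rotation as Ro
from station import arm
A=np.array([.5621,.2016]); g=np.array([np.sin(np.radians(4.3)),-np.cos(np.radians(4.3))])
T=np.array([.508,-.2765])
def quat(d,flip=False):            # tool down, tool x along d (or -d)
    d=np.r_[d,0]/np.linalg.norm(d)*(-1 if flip else 1); z=np.array([0,0,-1.])
    return Ro.from_matrix(np.c_[d,np.cross(z,d),z]).as_quat()
def best(p,d):                      # half-turn choice with the smaller last joint
    c=[(abs(q[6]),f) for f in(False,True) if (q:=arm.ik(list(p),list(quat(d,f)))) is not None]
    return list(quat(d,min(c)[1])),c
E
cat > plan.py <<'E'
from h import *; from meas import plane
np.set_printoptions(precision=3,suppress=True)
print("spatula",plane("top",(415,251.7),0),plane("top",(394,272),0),"beaker",plane("top",(331.5,271),.08),"green",plane("top",(458,236),.045))
pre=A+.24*g; d=(pre-T)/np.linalg.norm(pre-T); print("pre",pre,d)
for nm,p,dd in(("s1",T-.068*d,d),("e1",pre-.051*d,d),("s2",pre+.068*g,-g),("e2",A+.143*g,-g)):
    for z in(.2,.085): print(nm,p,z,best(np.r_[p,z],dd)[1])
for b in(0,45,90):
    r=Ro.from_euler('z',b-45,degrees=True).as_matrix()[:2,:2]@g; t=np.array([-r[1],r[0]])
    for f in(0,1): print(b,A+.0925*r,arm.ik(list(np.r_[A+.0925*r,.135]),list(quat(r,f))))
E
python3 plan.py
```

```text
spatula [ 0.428 -0.354  0.   ] [ 0.366 -0.289  0.   ] beaker [ 0.373 -0.092  0.08 ] green [ 0.476 -0.471  0.045]
pre [ 0.58  -0.038] [0.289 0.957]
s1 [ 0.488 -0.342] 0.2 [(np.float64(0.7406026829651897), False), (np.float64(2.0236886399479745), True)]
s1 [ 0.488 -0.342] 0.085 [(np.float64(0.42659374422729046), False), (np.float64(2.770853519947473), True)]
e1 [ 0.565 -0.087] 0.2 [(np.float64(0.170611038625416), False), (np.float64(2.71719865410472), True)]
e1 [ 0.565 -0.087] 0.085 [(np.float64(0.1409390245342502), False), (np.float64(2.4784052517827484), True)]
s2 [ 0.585 -0.106] 0.2 [(np.float64(0.503387700605156), False), (np.float64(2.085873274578648), True)]
s2 [ 0.585 -0.106] 0.085 [(np.float64(0.44388089345032344), False), (np.float64(2.8001149254316737), True)]
e2 [0.573 0.059] 0.2 [(np.float64(0.2066498906625554), False), (np.float64(2.7129103253707814), True)]
e2 [0.573 0.059] 0.085 [(np.float64(0.2386660309636242), False), (np.float64(2.5262703234077866), True)]
0 [0.502 0.131] [-0.12   0.668 -0.271  1.966  0.323  0.548  1.818]
0 [0.502 0.131] [-0.559  0.689  0.403  1.98  -0.483  0.566 -0.535]
45 [0.569 0.109] [ 0.066  0.764 -0.479  1.791  0.509  0.713  2.524]
45 [0.569 0.109] [-0.403  0.734  0.282  1.806 -0.316  0.645  0.14 ]
90 [0.632 0.141] [-0.795  1.093  1.13   1.613 -1.066  1.162 -1.68 ]
90 [0.632 0.141] [-0.317  0.799  0.111  1.596 -0.116  0.753  0.706]
```

Run:
```python
from h import *; from station import snapshot; import cv2
pre=A+.24*g; d=(pre-T)/np.linalg.norm(pre-T); q=list(quat(d)); Z=.083
p=T-.070*d
arm.move_gripper(.5,40)
arm.movep(list(np.r_[p,.22]),q); arm.line_to([*p,Z],.12)
print(arm.read_opening(),arm.read_ft_force(),arm.read_time())
e=pre-.051*d; arm.line_to([*e,Z],.07); print(arm.read_ft_force())
arm.line_to([*(e-.03*d),Z],.1); arm.line_to([*(e-.03*d),.2],.15)
arm.movep(list(np.r_[pre+.14*g,.2]),list(quat(-g)))
print(arm.read_time())
a=snapshot("top"); b=snapshot("scene"); cv2.imwrite("pics/top1.png",a); cv2.imwrite("pics/scene1.png",b)
cv2.imwrite("pics/v1.png",np.hstack([cv2.resize(a[110:300,170:440],None,fx=1.6,fy=1.6),cv2.resize(b[130:320,190:400],None,fx=1.6,fy=1.6)]))
```

```text
0.5041477978052363 [-0.29795707 -0.88674525 -0.74349422] 5.3667
[-0.89355705 -0.4070508  -0.36303132]
11.1583
```

View pics/v1.png

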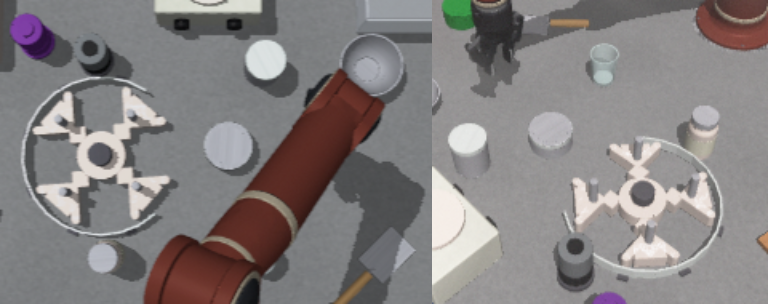

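The tin stands in front of the gap at top (313,201) / scene (264,211). I'll measure it, then push it in along the station axis.

Run:
```python
from h import *; from meas import plane,tri; from station import snapshot; import cv2
gray=cv2.imread("pics/top1.png",0); m=(gray[180:222,290:335]>135).astype('uint8'); n,l,s,c=cv2.connectedComponentsWithStats(m); i=1+s[1:,4].argmax()
uv=c[i]+[290,180]; t=plane("top",uv,.045)[:2]; print(uv,s[i],t,tri((264.4,210.6),uv))
lat=(t-A)@[-g[1],g[0]]; r=(t-A)@g; print("lat",lat,"r",r)
assert abs(lat)<.012
Z=.083; q=list(quat(-g))
p=A+(r+.072)*g
arm.movep([*p,.2],q); arm.line_to([*p,Z],.12)
arm.line_to([*(A+.155*g),Z],.07); print(.155,arm.read_ft_force())
for x in np.arange(.151,.129,-.002):
    arm.line_to([*(A+x*g),Z],.03); f=arm.read_ft_force(); print(round(x,3),f,arm.read_tool_pos())
    if f[:2]@g>8: break
print(arm.read_time())
a=snapshot("top"); b=snapshot("scene"); cv2.imwrite("pics/top2.png",a); cv2.imwrite("pics/scene2.png",b)
cv2.imwrite("pics/v2.png",np.hstack([cv2.resize(a[140:270,170:300],None,fx=3,fy=3),cv2.resize(b[180:310,250:380],None,fx=3,fy=3)]))
```

```text
[312.06830601 200.41939891] [  7   6  31  30 732] [ 0.58144025 -0.03717928] [ 0.58054947 -0.0363607   0.04672604]
lat 0.0013824412143093427 r 0.23955725654681823
0.155 [-0.93792253 -1.2044943  -0.12678068]
0.151 [ 0.63200993  0.21562495 -0.22301831] [0.57337289 0.0516657  0.08296902]
0.149 [ 0.3752462   0.37814297 -1.08551599] [0.57319014 0.05346316 0.08294007]
0.147 [ 0.56315224  0.03578255 -0.55727294] [0.57306501 0.05530771 0.08295977]
0.145 [ 0.01168614 -0.20954482 -0.77866704] [0.57292447 0.05729069 0.08299425]
0.143 [ 0.44624679 -0.29536455 -0.68887305] [0.57281996 0.05927141 0.0829861 ]
0.141 [ 0.12368715 -1.31189805 -0.28205495] [0.57269348 0.06084895 0.08302282]
0.139 [ 0.11654367 -5.38754738  0.54299137] [0.57265864 0.06116563 0.08310854]
0.137 [ 0.15167798 -6.99788713  0.51490387] [0.57259517 0.06137476 0.08326633]
0.135 [ -0.70395517 -10.50809254   0.17996442] [0.57253988 0.06162115 0.08339149]
17.425
```

View pics/v2.png

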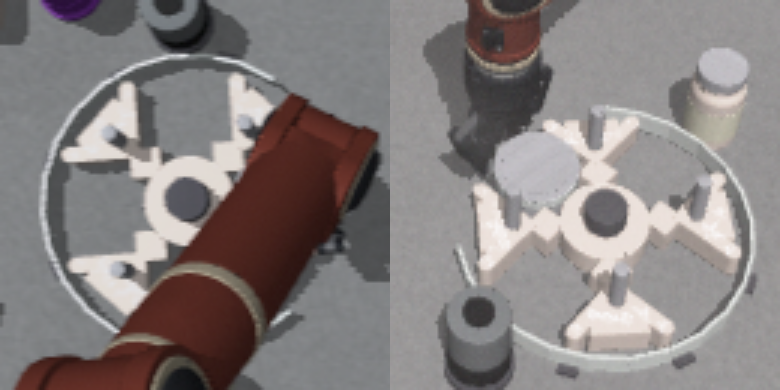

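Both cameras show the tin seated in the gap pocket against the hub (scene crop ~(537,172)), and the force rose on a hard stop at r≈0.141. Next I back off and turn the wheel counter-clockwise by post_a.

Run:
```python
from h import *; from station import snapshot; import cv2
arm.line_to([*(A+.155*g),.083],.06); arm.line_to([*(A+.2*g),.083],.12); arm.line_to([*(A+.2*g),.2],.15)
R=.0925
def pose(b):
    r=Ro.from_euler('z',b-45,degrees=True).as_matrix()[:2,:2]@g; return A+R*r,list(quat(r,True))
p,q=pose(0); Z=.133
arm.movep([*p,.2],q); arm.line_to([*p,Z],.1); print(arm.read_ft_force())
arm.move_gripper(.25,20); print(arm.read_opening(),arm.read_ft_force())
for b in range(6,91,6):
    p,q=pose(b); arm.line_to([*p,Z],.06,ori=q); print(b,arm.read_ft_force().round(1) if hasattr(arm.read_ft_force(),'round') else arm.read_ft_force())
arm.pause(.5); print(arm.read_ft_force()); print(arm.read_time())
a=snapshot("top"); b=snapshot("scene"); cv2.imwrite("pics/v3.png",np.hstack([cv2.resize(a[140:270,170:300],None,fx=3,fy=3),cv2.resize(b[180:310,250:380],None,fx=3,fy=3)]))
```

```text
[-0.3573811   0.59853515  0.54549017]
0.24624035748653797 [ 0.372298   -0.33241163 -0.23815662]
6 [-1.4  2.3 -0.2]
12 [-4.   3.8  0.3]
18 [-7.4  4.6  2.8]
24 [-9.2  5.   4.6]
30 [-11.7   4.7   6.4]
36 [-10.8   3.2   4.2]
42 [-6.8  2.1  1.4]
48 [-1.8  0.5 -2.2]
54 [ 0.6 -0.2  0.8]
60 [ 8.2  2.8 -6.5]
66 [ 9.2  3.  -4.2]
72 [ 7.6  3.1 -3.9]
78 [ 5.4  2.9 -3.4]
84 [ 2.3  1.1 -0.7]
90 [-0.1 -0.   0.3]
[-0.6330233  -0.21259038  0.36440532]
26.55
```

View pics/v3.png

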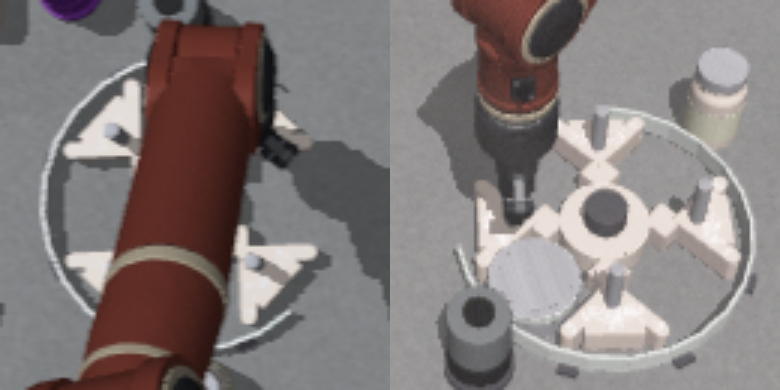

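The wheel has turned one click and the tin lies in its pocket beside the scanner (scene crop ~(535,278)). I'll release, withdraw, and check.

Run:
```python
from h import *; from meas import plane; from station import snapshot; import cv2
arm.move_gripper(.5); p=arm.read_tool_pos()
arm.line_to([p[0],p[1],.22],.1)
q=list(arm.read_eef_rot()); arm.movep([.5,-.2,.28],q); arm.pause(.5)
print(arm.read_time())
a=snapshot("top"); b=snapshot("scene"); cv2.imwrite("pics/top4.png",a)
gray=cv2.cvtColor(a,cv2.COLOR_BGR2GRAY)
cv2.imwrite("pics/v4.png",np.hstack([cv2.resize(a[110:300,170:350],None,fx=2.2,fy=2.2,interpolation=2),cv2.resize(b[150:340,210:390],None,fx=2.2,fy=2.2,interpolation=2)]))
```

```text
29.8917
```

View pics/v4.png

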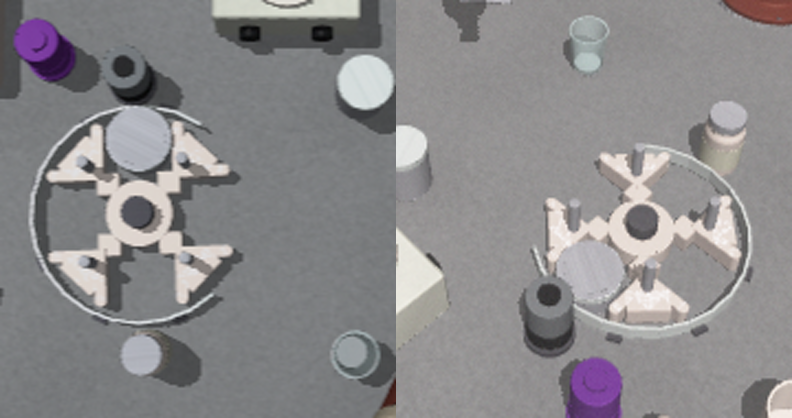

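Run:
```python
from h import *; from meas import plane,tri; import cv2
w=np.array([-g[1],g[0]])
for im,box,nm in(("top4",(155,195,213,253),"tin"),):
    gr=cv2.imread(f"pics/{im}.png"); sat=gr.max(2).astype(int)-gr.min(2); r0,r1,c0,c1=box
    blue=gr[r0:r1,c0:c1].astype(int); m=((blue[...,0]>=blue[...,2])&(blue.sum(2)>400)).astype('uint8'); m=cv2.morphologyEx(m,cv2.MORPH_OPEN,np.ones((3,3)))
    n,l,s,c=cv2.connectedComponentsWithStats(m); i=1+s[1:,4].argmax(); uv=c[i]+[c0,r0]; print(uv,s[i])
for uv in(uv,(232.7,173.2)):
    t=plane("top",uv,.045)[:2]-A; print("along scanner dir",t@w,"lat",t@g)
print(tri((210+590/2.2-180,150+270/2.2),(232.7,173.2)))
b=(590-396)/2.2+210,272/2.2+150; t=tri(b,(232.7,173.2)); print(t,(t[:2]-A)@w,(plane("scene",b,.045)[:2]-A)@w)
for uv in((206.9,184),(252.8,182.2),(207.7,229),(254.1,226.8)): p=plane("top",uv,.098)[:2]-A; print("post",np.hypot(*p),np.degrees(np.arctan2(p@w,p@g)))
```

```text
[232.25994318 172.44744318] [  5   3  30  30 704]
along scanner dir 0.10388094993165413 lat 0.005630278696198789
along scanner dir 0.10148978946094821 lat 0.006814318270379605
[0.66382645 0.20288293 0.04346289]
[0.66437864 0.20345696 0.03966226] 0.10212996799825255 0.10428711247928808
post 0.09191528386112516 133.60493197500682
post 0.09339553468002589 41.51851587310801
post 0.09386772155882296 -137.03559748850435
post 0.09373330770274836 -46.01982915141263
```

The tin crept outward during the turn: r ≈ 0.103 m instead of 0.092, so it's against the rail. The wheel is at about 88°. I'll bring the tin home with a light press on the lid (shut fingertips) and an inward drag, still flat on the bench.

```bash
cat > drag.py <<'E'
from h import *; from meas import plane; from station import snapshot; import cv2
w=np.array([-g[1],g[0]]); q=list(quat(g,True))
arm.move_gripper(0.0,40)
s=A+.103*w+.006*g; e=A+.088*w+.003*g
arm.movep([*s,.2],q); arm.line_to([*s,.125],.1); f0=np.array(arm.read_ft_force())
for z in np.arange(.120,.106,-.0015):
    arm.line_to([*s,z],.03); f=np.array(arm.read_ft_force())-f0
    if f[2]>7: break
print("press",z,f)
for k in np.linspace(.125,1,8):
    arm.line_to([*(s+k*(e-s)),z],.02); print((np.array(arm.read_ft_force())-f0).round(1))
p=arm.read_tool_pos(); arm.line_to([p[0],p[1],.22],.1); arm.movep([.5,-.2,.28],q); arm.pause(.3)
print(arm.read_time())
a=snapshot("top"); b=snapshot("scene"); cv2.imwrite("pics/top5.png",a); cv2.imwrite("pics/scene5.png",b)
cv2.imwrite("pics/v5.png",np.hstack([cv2.resize(a[110:300,170:350],None,fx=2.2,fy=2.2,interpolation=2),cv2.resize(b[150:340,210:390],None,fx=2.2,fy=2.2,interpolation=2)]))
r0,r1,c0,c1=155,198,213,253; m=a[r0:r1,c0:c1].astype(int); m=((m[...,0]>=m[...,2])&(m.sum(2)>400)).astype('uint8'); m=cv2.morphologyEx(m,cv2.MORPH_OPEN,np.ones((3,3)))
n,l,st,c=cv2.connectedComponentsWithStats(m); i=1+st[1:,4].argmax(); uv=c[i]+[c0,r0]; t=plane("top",uv,.045)[:2]-A; print(uv,st[i],"r",t@w,"lat",t@g)
E
python3 drag.py
```

```text
press 0.11549999999999999 [-3.39053068 -0.15777518  9.50819929]
[-0.5 -1.2  7.5]
[ 2.1 -1.   5.2]
[ 2.6 -0.8  3.8]
[ 2.5 -1.2  4.7]
[ 3.7 -1.3  4.5]
[ 3.2 -0.6  4.8]
[ 3.2 -1.   4.8]
[3.8 0.6 4.5]
39.1667
[231.69186876 172.83880171] [  4   3  30  30 701] r 0.10281701185896318 lat 0.003841030545157966
```

View pics/v5.png

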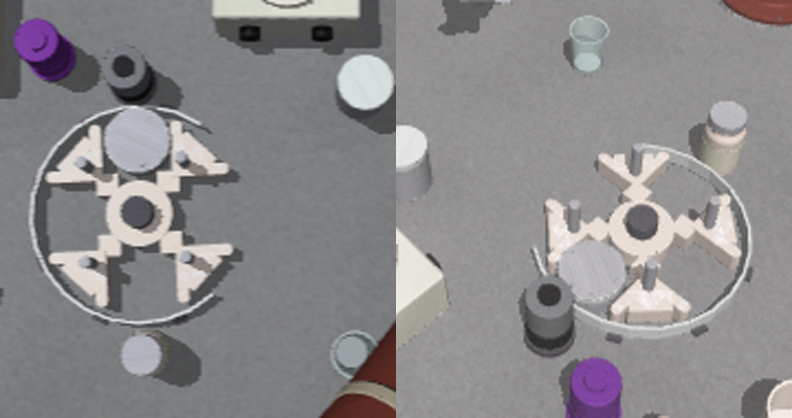

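The drag slipped: it needed more than about 0.6 friction and the tin moved only 1 mm. I'll do one firmer press (~22 N, well under limits) that holds the press force during the drag.

```bash
python3 - <<'E'
from h import *; from meas import plane
w=np.array([-g[1],g[0]])
t=plane("scene",(250+147/3,180+172/3),.045)[:2]-A; print("tin before turn r",t@g,"lat",t@w)
E
sed -e 's/top5/top6/;s/scene5/scene6/;s/v5/v6/' -e 's/\.103\*w+\.006\*g/.103*w+.004*g/;s/\.088\*w+\.003\*g/.087*w+.002*g/' -e 's/np.arange(.120,.106,-.0015)/np.arange(.118,.098,-.002)/;s/f\[2\]>7/f[2]>22/' -e 's/arm.line_to(\[\*(s+k\*(e-s)),z\],.02); print.*/z-=.001*((arm.read_ft_force()-f0)[2]<18); arm.line_to([*(s+k*(e-s)),z],.02); print((np.array(arm.read_ft_force())-f0).round(1))/' drag.py > drag2.py; python3 drag2.py
```

```text
tin before turn r 0.08524660537846054 lat 0.004589299124912416
press 0.11199999999999999 [-9.36370248 -0.17771709 22.37294208]
[-5.5 -0.6 19.8]
[-1.2  0.1 17.2]
[ 0.5 -0.8 18. ]
[ 1.7  1.1 19.1]
[ 6.3 -0.9 16.1]
[ 7.6 -0.5 17.3]
[ 9.9 -1.1 18.2]
[10.2  0.5 17.5]
48.375
[231.74821173 174.80543634] [  4   6  30  29 699] r 0.09681675791044157 lat 0.0036356786369434275
```

View pics/v6.png

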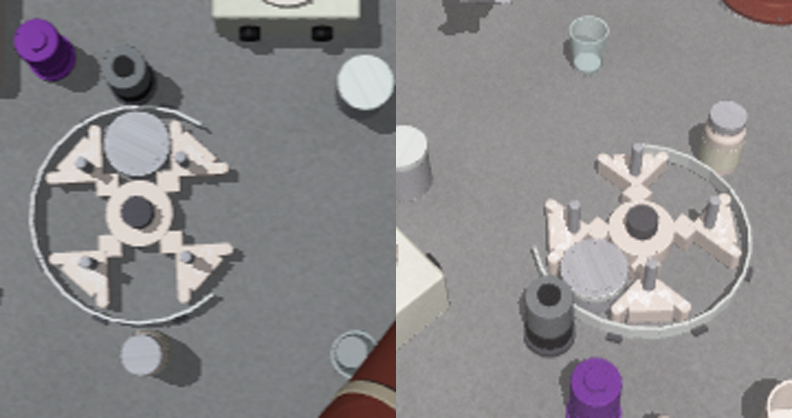

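The tin is now about 5 mm further in (r ≈ 0.097). One more equal stroke fits in the time, so I'll do that and check the position numerically.

```bash
sed -e 's/top6/top7/;s/scene6/scene7/;s/v6/v7/' -e 's/\.103\*w+\.004/.095*w+.003/;s/\.087\*w+\.002/.077*w+.002/' -e 's/np.linspace(.125,1,8)/np.linspace(.2,1,5)/;s/np.arange(.118,/np.arange(.116,/;s/z\],.02)/z],.03)/' drag2.py > drag3.py; python3 drag3.py
```

```text
press 0.112 [-7.59782061 -2.03198298 22.56635895]
[-1.9 -1.2 17.2]
[ 2.8 -1.3 16.9]
[ 7.9 -1.1 15.1]
[10.4 -0.7 15.3]
[11.5  0.7 17.8]
56.7167
[231.76108727 176.1888412 ] [  4   7  30  29 699] r 0.09260449701068145 lat 0.003410605190888796
```

View pics/v7.png

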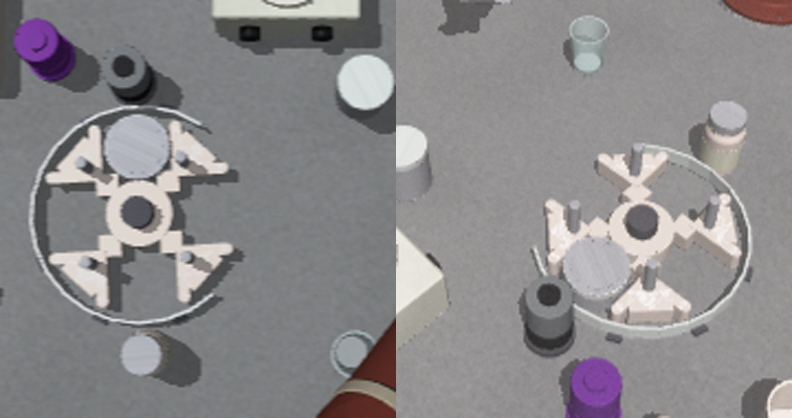

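The tin is home (r ≈ 0.0926 against 0.092), the wheel sits in its click position, the bystanders are where they were, and the robot is clear. Handing in.

```bash
python3 -c "
from station import ticket; print(ticket.finish_job())"
```

```text
the job is handed in; nothing more can be done
None
```

I handed the job in at about 57 s: the tin is home in its pocket in front of the grey scanner (r ≈ 0.0926 m against 0.092), with the wheel turned one click (about 88° by camera, inside the seating tolerance); the tin slid about 10 mm outward during the turn, so I dragged it home again, flat on the bench, with light presses on the lid (22 N peak).

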